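# Put the washed lunch set back in its beech holders

## Task

Put the washed lunch set away: stand each of the three green cups upright in the beech holder whose recess has the cup's own shape (round, square, oblong), and lay the steel chopstick case in the long trough, the same way up as it lies now. Each piece must sit right down flat on the floor of its recess; leave the soy dish and the bento box where they are.

Things in the scene. Friction and masses are not known exactly. Their poses are not given: they have to be found in the camera images.
- round_cup: loose green open-topped food cup, rigid, 40 mm tall, walls 3 mm, about 40 g; round, 56 mm outside diameter, straight sided. Origin: centre of its underside; z up out of the mouth; its yaw does not matter.
- square_cup: loose green open-topped food cup, rigid, 40 mm tall, walls 3 mm, about 40 g; square, 50 x 50 mm outside. Origin: centre of its underside; z up out of the mouth; x and y along its sides.
- oblong_cup: loose green open-topped food cup, rigid, 40 mm tall, walls 3 mm, about 40 g; oblong (rectangular), 80 mm long by 40 mm wide outside. Origin: centre of its underside; z up out of the mouth; x along the 80 mm side, y along the 40 mm side.
- case: loose stainless steel chopstick case, a closed bar 180 x 28 x 24 mm lying flat, about 120 g. Origin: centre of its underside; x along its length, y across its width, z up.
- round_holder: fixed beech block 92 x 92 x 14 mm (x by y by z) with a grey felt-lined recess (round, 72 mm wide) in the middle of its top, 7 mm deep (its floor lies 7 mm above the origin). Origin: centre of the underside; z up; its yaw does not matter.
- square_holder: fixed beech block 92 x 92 x 14 mm (x by y by z) with a grey felt-lined recess (square, 66 x 66 mm) in the middle of its top, 7 mm deep (its floor lies 7 mm above the origin). Origin: centre of the underside; z up; the recess sides are along x and y.
- oblong_holder: fixed beech block 116 x 76 x 14 mm (x by y by z) with a grey felt-lined recess (oblong, 96 x 56 mm (x by y)) in the middle of its top, 7 mm deep (its floor lies 7 mm above the origin). Origin: centre of the underside; z up; x along the 116 mm side and the 96 mm length.
- case_holder: fixed long beech block 216 x 64 x 14 mm (x by y by z) with a grey felt-lined trough 196 x 44 mm, 7 mm deep, in its top (floor 7 mm above the origin). Origin: centre of the underside; x along its length; z up.
- soy_dish: bystander: loose white ceramic soy dish, 84 mm across, 22 mm tall, on the far side of the work. Origin: centre of its underside.
- bento: bystander: loose closed red two-tier bento box with a black strap, 184 x 115 x 104 mm, on the right of the work; x along its length. Origin: centre of its underside. (Across from it, on the left beyond the work, about 0.6 m to the robot's left, a fixed beech rack 200 x 90 mm holds white dividers up to 90 mm high; nothing is done with it.)
Not all that is in view belongs to the job. Leave any blue or yellow look-alike of the round_cup alone.

How it is judged:
At the end, for the whole second after the job is handed in: Each cup stands upright (within 0.1 rad) in the recess of its own shape and the chopstick case lies in the long trough: centres within 14 mm of the holder's centre, undersides down on the recess floor (4 to 9.5 mm above the holder's underside; the floor is at 7), all at rest (horizontal distance between round_cup and round_holder below 0.014 m and z of round_cup in the frame of round_holder between 0.004 and 0.0095 m and angle between each of round_cup, square_cup, oblong_cup, case's own z axis and vertical below 0.1 rad and linear speed of each of round_cup, square_cup, oblong_cup, case below 0.02 m/s and horizontal distance between square_cup and square_holder below 0.014 m and z of square_cup in the frame of square_holder between 0.004 and 0.0095 m and horizontal distance between oblong_cup and oblong_holder below 0.014 m and z of oblong_cup in the frame of oblong_holder between 0.004 and 0.0095 m and horizontal distance between case and case_holder below 0.014 m and z of case in the frame of case_holder between 0.004 and 0.0095 m); the robot touches nothing.
It fails at once if the soy dish is pushed more than 20 mm from its place or tipped (distance of soy_dish from where it was at the start of the episode above 0.02 m or angle between soy_dish's own z axis and vertical above 0.3 rad).
It fails at once if the bento box is pushed more than 20 mm from its place or tipped (distance of bento from where it was at the start of the episode above 0.02 m or angle between bento's own z axis and vertical above 0.3 rad).
It also fails if it takes over 99 s, if anything falls off the work surface, if the arm or the gripper's body presses on something with over 40 N, if the wrist force passes 120 N, or if a joint passes its speed limit or range.

## Robot

A 6-joint arm with a two-finger parallel gripper is mounted at the origin on the work surface. World frame = base frame: x ahead of the robot, y to its left, z up, the work surface at z = 0. Lengths are in m, angles in rad, forces in N, time in s.
With the tool pointing down it reaches from about 0.25 to 0.725 m from the base axis. Payload 4 kg.
Tool frame: the origin (TCP) lies midway between the tips of the shut fingers; the grasp point (between the pads) lies 19 mm behind it; z points along the fingers, y is the line along which they close (so a half turn about z gives the same grasp; the last joint's range is limited). The gripper opens to 85 mm and grips with 20 to 120 N. Pads are 22 mm wide; open, the fingers measure 114 mm over their backs; the gripper's body (76 mm by 85 mm) begins 54 mm behind the grasp point. The pads swing forward as they close: fully open they stand 13 mm farther back than shut.
Start: joints at [1.187, 0.241, 0.005, 1.335, 0, 1.571], TCP at [0.187, 0.464, 0.231] pointing down, gripper open.
Joint ranges: [-2.72, 2.72], [-1.05, 1.87], [-1.09, 1.28], [-1.99, 2.15], [-1.42, 1.44], [-3.14, 3.14]. Speed limits (rad/s): [2.79, 2.79, 3.14, 3.14, 3.14, 3.14].

## Interface

Orientations are given as a unit quaternion [x, y, z, w].
In Python, from workcell import get_obs, camera, job_done, silhouettes gives the robot as it stands. The module is installed in compiled form; this text tells all that it offers.
- The arm moves only by the tool drive_tool, never from a script. Its argument "increments" is a list of rows, each a list of 3 entries, a list of its own where there are three numbers: the shift along the world's x, y, z in mm, then the turn, a rotation vector about the world's x, y, z in degrees, then the opening, from 0 (shut) to 1 (fully open). A call has 1 to 8 rows; each row shifts and turns the commanded pose from where the row before left it; what a row does not reach is not made up. A row lasts 1/12 s, in which the tool goes at most 41.7 mm and 7.16 degrees, less where a joint would pass 70% of its speed; a pose out of reach is approached as far as the arm can. A call is refused whole if a number of a shift passes 41.7 or a number of a turn 7.16, either way. A call with a gripper value outside its range is refused whole. The fingers move at their own pace and stop on an object; the grip force is fixed at half the most. Time passes only in rows, so rows that do not move let the fingers close. It gives the time, the measured TCP pose, the force, the opening and the grip force at its end, in the units of the state.
- get_obs(): the state, without advancing time (a new reading comes with each control period).
- camera(name): name is "scene" or "top" or "wrist"; returns a dict with "image" (420x560x3 uint8, red, green, blue), "K" (3x3 intrinsics, pixels), "view" (4x4, takes a point from world to camera coordinates). Camera axes: x right, y down, z forward; pixel columns grow to the right and rows downward; lengths in m; the calibration is good to about 2 mm. A picture is of the moment at which its call begins. There is no depth.
- job_done(): hands the job in; it is judged then, once.
Trained networks look in a picture, given as the dict that the camera call returned (one of the last four; its "shot" number tells which), for a name from the list of things; names that differ only in an ending like _2 or _b are one class to them, and where a whole thing is asked for, a point or a joint stands for the part that bears it (a point fixed in the world has none). Each returns a list of dicts, best first, with "conf" (0 to 1); they miss things now and then, are a little off and sometimes report something else, mostly with a low value. They report only what shows in the picture. A call takes as long as a camera call. They do not tell look-alikes from the thing itself.
- silhouettes(query, picture): "region" (420x560 bool, what is visible of it) and "bbox" ([left, top, right, bottom] in pixels, round what is visible of it).
The state is a dict: "clock": time; "joint_pos": joint angles; "joint_vel": joint speeds; "tau": joint torques, N m; "eef_pos": TCP position; "tool_rot": TCP orientation; "ft_force": force on the tool from outside, world axes, zero at the start; "ft_torque": the same for the moment, N m; "grip_width": finger opening in m; "grasp_force": force on a finger pad.
Only numpy, scipy, OpenCV 4.12 (cv2) and the standard library are available. Lean on these libraries where they do the work, as an engineer would, in place of code of your own. Each camera call takes 0.05 s, during which the arm holds its last target. There are 200 camera calls.

## Working session

There is one attempt and no reset: what is moved stays moved. The work goes in short steps, Python scripts to look and compute and a tool call to move; the robot and the scene stay as the last step left them, time stands still between calls to the robot, and variables do not carry over. Pictures are saved under pics/ and viewed, at most 14 in all, crops included, and the job is handed in when it is done.

Besides the shell and the picture viewer there is one more tool, called after "Call:" in YAML: its name, and indented under it one key for each argument. drive_tool: Moves the arm, as the interface text tells. Its arguments: {"type":"object","properties":{"increments":{"type":"array"}},"required":["increments"]}

```bash
mkdir -p pics; cat > h.py <<'E'
import numpy as np, cv2
from workcell import get_obs, camera, job_done, silhouettes
def save(n,im): cv2.imwrite(f'pics/{n}.png',im[:,:,::-1])
def ray(c,u,v):
    R=c['view'][:3,:3];t=c['view'][:3,3]
    return -R.T@t, R.T@np.linalg.inv(c['K'])@np.array([u,v,1.])
def onz(c,u,v,z):
    o,d=ray(c,u,v); return o+d*(z-o[2])/d[2]
def proj(c,p):
    q=c['K']@(c['view'][:3,:3]@np.asarray(p,float)+c['view'][:3,3]); return q[:2]/q[2]
E
python3 - <<'E'
from h import *
o=get_obs();print({k:np.round(v,3) for k,v in o.items()})
for n in ['scene','top']:
    c=camera(n);save(n,c['image']);print(n,c['K'],c['view'].round(3))
    for q in ['round_cup','square_cup','oblong_cup','case','round_holder','square_holder','oblong_holder','case_holder','soy_dish','bento']:
        for d in silhouettes(q,c)[:3]:
            m=d['region'];v,u=np.nonzero(m);r=cv2.minAreaRect(np.c_[u,v].astype(np.float32))
            print(n,q,round(d['conf'],2),d['bbox'],m.sum(),np.round(r[0]),np.round(r[1]),round(r[2]),onz(c,u.mean(),v.mean(),0.02).round(3),c['image'][m].mean(0).round())
E
```

```text
{'clock': np.float64(0.0), 'joint_pos': array([ 1.187,  0.241,  0.004,  1.335, -0.   ,  1.571]), 'joint_vel': array([-0.001,  0.   ,  0.001,  0.   ,  0.   ,  0.   ]), 'tau': array([ 1.0000e-03, -3.7232e+01,  2.5241e+01,  1.7000e-02,  0.0000e+00,
       -0.0000e+00]), 'eef_pos': array([0.187, 0.463, 0.23 ]), 'tool_rot': array([ 0.191,  0.982, -0.001, -0.   ]), 'ft_force': array([-0.201, -0.967, -0.603]), 'ft_torque': array([-0.006, -0.064,  0.032]), 'grasp_force': np.float64(0.0), 'grip_width': np.float64(0.085)}
scene [[385.01631196   0.         279.65831142]
 [  0.         385.01631196 209.43897219]
 [  0.           0.           1.        ]] [[-0.593  0.805  0.008  0.48 ]
 [ 0.48   0.361 -0.8   -0.234]
 [-0.647 -0.47  -0.6    1.463]
 [ 0.     0.     0.     1.   ]]
scene round_cup 0.82 [333.0, 267.7, 356.7, 294.4] 572 [344. 280.] [27. 23.] 90 [0.756 0.145 0.02 ] [14. 36. 83.]
scene round_cup 0.72 [306.4, 219.5, 328.2, 242.1] 435 [318. 230.] [23. 21.] 90 [ 0.634 -0.002  0.02 ] [20. 62. 30.]
scene round_cup 0.56 [235.4, 231.6, 258.2, 264.7] 538 [248. 248.] [27. 21.] 90 [ 0.804 -0.102  
[... 2462 characters left out ...]
]
top round_holder 0.29 [162.7, 235.5, 195.0, 279.3] 1037 [175. 258.] [40. 27.] 85 [0.471 0.173 0.02 ] [79. 66. 58.]
top square_holder 0.86 [219.4, 248.0, 254.7, 286.1] 958 [236. 266.] [31. 31.] 10 [ 0.452 -0.002  0.02 ] [119.  96.  82.]
top oblong_holder 0.87 [161.5, 235.8, 193.5, 280.3] 1090 [175. 258.] [41. 27.] 85 [0.472 0.174 0.02 ] [80. 66. 57.]
top case_holder 0.56 [338.7, 210.7, 371.0, 283.2] 1656 [355. 244.] [73. 23.] 83 [ 0.517 -0.347  0.02 ] [114.  97.  85.]
top soy_dish 0.72 [220.4, 147.2, 249.7, 170.9] 539 [233. 160.] [24. 26.] 90 [0.772 0.017 0.02 ] [204. 202. 192.]
top bento 0.81 [419.0, 213.8, 477.7, 282.3] 3585 [449. 247.] [67. 58.] 88 [ 0.511 -0.626  0.02 ] [144.  26.  23.]
```

```bash
python3 - <<'E'
import cv2
a=cv2.imread('pics/top.png')[120:310,90:490];cv2.imwrite('pics/topc.png',cv2.resize(a,None,fx=2,fy=2,interpolation=cv2.INTER_CUBIC))
E
```

```text
(no output)
```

View pics/topc.png

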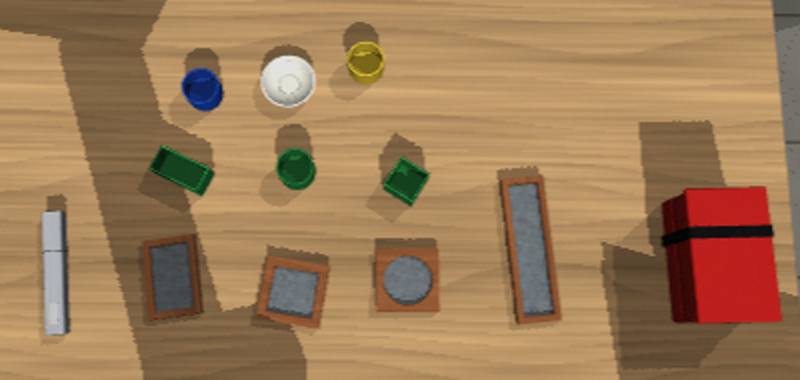

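View pics/scene.png

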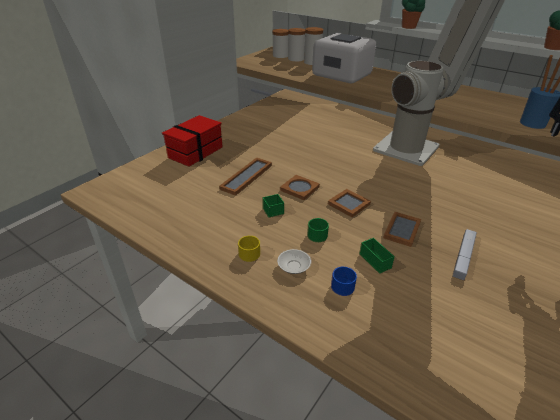

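The pictures agree with the network finds. The top crop shows the blue and yellow round decoys at the back beside the soy dish, with the green oblong, round and square cups in the middle row. The holders are below them, the case is on the left and the trough is on the right. Next I fit poses, height included, from both views.

```bash
cat > fit.py <<'E'
from h import *
from scipy.optimize import minimize
SH={'round_cup':(56,56,40,1),'square_cup':(50,50,40,0),'oblong_cup':(80,40,40,0),'case':(180,28,24,0),
'round_holder':(92,92,14,0),'square_holder':(92,92,14,0),'oblong_holder':(116,76,14,0),'case_holder':(216,64,14,0)}
def pts(n,x,y,z,a):
    L,W,H,r=SH[n]
    if r: t=np.linspace(0,2*np.pi,24,endpoint=False);p=np.c_[np.cos(t),np.sin(t)]*L/2
    else: p=np.array([[1,1],[-1,1],[-1,-1],[1,-1]])*[L/2,W/2]
    R=np.array([[np.cos(a),-np.sin(a)],[np.sin(a),np.cos(a)]]);p=p@R.T/1000+[x,y]
    return np.vstack([np.c_[p,np.full(len(p),z)],np.c_[p,np.full(len(p),z+H/1000)]])
def mask(c,P):
    q=np.array([proj(c,p) for p in P]);q=cv2.convexHull((q*16*4+32*3-0).astype(np.float32)) 
    m=np.zeros((1680,2240),np.uint8);cv2.fillPoly(m,[np.round(q).astype(np.int32)],255,shift=4)
    return cv2.resize(m,(560,420),interpolation=cv2.INTER_AREA)/255.
def fit(n,obs,x0):
    def f(v):
        return sum(np.abs(mask(c,pts(n,*v[:2],v[2]/5,v[3]))-r).sum()/r.sum() for c,r in obs)+ (0 if abs(v[2]/5)<.03 else 1)
    best=None
    for a in x0[2]:
        s=np.array([x0[0],x0[1],0,a]);S=np.vstack([s]+[s+d for d in np.diag([.012,.012,.05,.15])])
        r=minimize(f,s,method='Nelder-Mead',options=dict(initial_simplex=S,maxfev=160,xatol=2e-4,fatol=1e-3))
        if best is None or r.fun<best.fun: best=r
    v=best.x.copy();v[2]/=5;return v,best.fun
E
python3 - <<'E'
from fit import *
g={'round_cup':(.634,0,[0]),'square_cup':(.618,-.165,[.5,1.]),'oblong_cup':(.63,.171,[-.5+np.pi/2+.1,np.pi/2-.5-.6]),'case':(.474,.342,[.03]),
'round_holder':(.472,-.167,[0.]),'square_holder':(.452,-.002,[-.2,.2]),'oblong_holder':(.472,.174,[.1,-.1]),'case_holder':(.517,-.347,[.1,-.1])}
cs=[camera('top'),camera('scene')]
for n,x0 in g.items():
    obs=[]
    for c in cs:
        D=[d for d in silhouettes(n,c)]
        D=[d for d in D if np.hypot(*(onz(c,*np.argwhere(d['region']).mean(0)[::-1],.015)[:2]-x0[:2]))<.05]
        if D: obs.append((c,D[0]['region'].astype(float)))
        else: print('none',n)
    v,e=fit(n,obs,x0);print(n,len(obs),np.round(v[:3]*1000,1),round(np.degrees(v[3]),1),round(e,3))
E
```

```text
round_cup 2 [636.3   1.    4.7] -1.2 0.354
square_cup 2 [ 620.9 -162.2    4.6] 58.1 0.343
oblong_cup 2 [631.2 167.4   2.6] 65.5 0.24
case 2 [478.  341.5   6.5] 6.6 0.479
round_holder 2 [ 475.7 -166.     6.7] 0.6 0.197
square_holder 2 [457.8  -1.4   6.6] -6.6 0.199
oblong_holder 2 [477.9 176.4   5.1] 8.1 0.24
case_holder 2 [ 526.2 -344.    11.2] 5.5 0.185
```

```bash
sed -i 's/q\*16\*4+32\*3-0/q*64+24/' fit.py
cat > run.py <<'E'
from fit import *
g={'round_cup':(.634,0,[0]),'square_cup':(.618,-.165,[1.]),'oblong_cup':(.63,.171,[1.1]),'case':(.474,.342,[.03]),
'round_holder':(.472,-.167,[0.]),'square_holder':(.452,-.002,[-.15]),'oblong_holder':(.472,.174,[.1]),'case_holder':(.517,-.347,[.1])}
cs=[camera('top'),camera('scene')]
for n,x0 in g.items():
    obs=[]
    for c in cs:
        D=[d for d in silhouettes(n,c)]
        D=[d for d in D if np.hypot(*(onz(c,*np.argwhere(d['region']).mean(0)[::-1],.015)[:2]-x0[:2]))<.05]
        if D: obs.append((c,D[0]['region'].astype(float)))
        else: print('none',n)
    v,e=fit(n,obs,x0);print(n,len(obs),np.round(v[:3]*1000,1),round(np.degrees(v[3]),1),round(e,3))
E
python3 run.py
```

```text
round_cup 2 [ 6.346e+02 -2.000e-01 -1.400e+00] 4.5 0.206
square_cup 2 [ 618.4 -164.4   -3. ] 59.4 0.217
oblong_cup 2 [629.9 168.6  -1. ] 63.6 0.148
case 2 [477.4 344.2  -1.2] 6.7 0.206
round_holder 2 [ 473.8 -168.1    0.6] 0.4 0.185
square_holder 2 [453.1  -1.2  -1.7] -8.4 0.156
oblong_holder 2 [473.2 176.2  -0.6] 8.4 0.1
case_holder 2 [ 521.7 -348.8    2.5] 5.2 0.123
```

Call:
drive_tool:
  increments:
    - [[35,-20,0],[0,0,0],1]
    - [[35,-20,0],[0,0,0],1]
    - [[35,-15,0],[0,0,0],1]
    - [[35,-15,0],[0,0,0],1]
    - [[35,-15,0],[0,0,0],1]
    - [[35,-15,0],[0,0,0],1]
    - [[35,-10,0],[0,0,0],1]
    - [[0,0,0],[0,0,0],1]

```text
clock: 3.57
eef_pos: [0.4379, 0.3512, 0.2307]
tool_rot: [0.194, 0.981, -0.0, 0.002]
ft_force: [0.3, 0.8, -0.9]
grip_width: 0.0853
grasp_force: 0.0
```

Call:
drive_tool:
  increments:
    - [[10,-2,0],[0,0,7.1],1]
    - [[10,-2,0],[0,0,7.1],1]
    - [[10,-2,0],[0,0,7.1],1]
    - [[9,-1,0],[0,0,7.1],1]
    - [[0,0,0],[0,0,0.6],1]
    - [[0,0,0],[0,0,0],1]

```text
clock: 4.07
eef_pos: [0.471, 0.3466, 0.231]
tool_rot: [-0.06, 0.998, -0.0, -0.0]
ft_force: [0.4, -0.7, 0.8]
grip_width: 0.0853
grasp_force: 0.0
```

```bash
cat > wr.py <<'E'
import sys
from fit import *
n,pic=sys.argv[1],sys.argv[2]; x0=[float(t) for t in sys.argv[3:6]]; z=float(sys.argv[6]) if len(sys.argv)>6 else 0
c=camera('wrist')
o=get_obs();print(np.round(o['eef_pos']*1000,1),np.round(o['tool_rot'],3),np.round(o['joint_pos'],2))
print('cam',ray(c,280,210)[0].round(3),ray(c,280,210)[1].round(2))
im=c['image'].copy()
D=silhouettes(n,c)
D=[(np.hypot(*(onz(c,*np.argwhere(d['region']).mean(0)[::-1],.015)[:2]-x0[:2])),d) for d in D if d['region'].sum()>100]
for e,d in D: print('hit',round(e,3),round(d['conf'],2),d['bbox'],d['region'].sum())
D=[d for e,d in D if e<.06]
if D:
    r=D[0]['region'].astype(float)
    def f(v): return np.abs(mask(c,pts(n,v[0],v[1],z,v[2]))-r).sum()/r.sum()
    s=np.array([x0[0],x0[1],np.radians(x0[2])])
    S=np.vstack([s]+[s+d for d in np.diag([.01,.01,.1])])
    b=minimize(f,s,method='Nelder-Mead',options=dict(initial_simplex=S,maxfev=150,xatol=1e-4,fatol=1e-4))
    print(n,'fit',np.round(b.x[:2]*1000,1),round(np.degrees(b.x[2]),1),round(b.fun,3))
    q=np.array([proj(c,p) for p in pts(n,b.x[0],b.x[1],z,b.x[2])])
    cv2.polylines(im,[cv2.convexHull(q.astype(np.float32)).astype(np.int32)],True,(255,0,255),1)
save(pic,im)
E
python3 wr.py case w1 .477 .344 6.7
```

```text
[470.7 346.7 231.1] [-0.06   0.998 -0.    -0.   ] [0.63 0.41 0.25 1.41 0.   0.52]
cam [0.387 0.337 0.374] [ 0.32  0.05 -0.95]
hit 0.008 0.7 [256.4, 86.8, 291.4, 262.0] 4915
case fit [476.5 345.2] 7.0 0.036
```

View pics/w1.png

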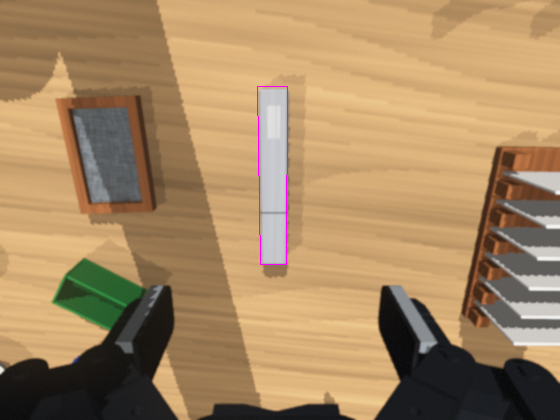

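The wrist picture shows the case at about (272,175) px with the fitted outline tight on it. Descending to grasp.

Call:
drive_tool:
  increments:
    - [[2,-1,-38],[0,0,0],1]
    - [[2,-0.5,-38],[0,0,0],1]
    - [[1.5,0,-38],[0,0,0],1]
    - [[0,0,-38],[0,0,0],1]
    - [[0,0,-30],[0,0,0],1]
    - [[0,0,-22],[0,0,0],1]
    - [[0,0,-12],[0,0,0],1]
    - [[0,0,-6],[0,0,0],1]

```text
clock: 4.83
eef_pos: [0.4744, 0.3443, 0.0068]
tool_rot: [-0.061, 0.998, -0.001, -0.002]
ft_force: [-0.5, 0.4, 1.1]
grip_width: 0.0856
grasp_force: 0.0
```

Call:
drive_tool:
  increments:
    - [[0,0,0],[0,0,0],0]
    - [[0,0,0],[0,0,0],0]
    - [[0,0,0],[0,0,0],0]
    - [[0,0,0],[0,0,0],0]
    - [[0,0,0],[0,0,0],0]
    - [[0,0,0],[0,0,0],0]
    - [[0,0,0],[0,0,0],0]
    - [[0,0,0],[0,0,0],0]

```text
clock: 5.5
eef_pos: [0.4778, 0.346, 0.011]
tool_rot: [-0.061, 0.998, 0.001, 0.001]
ft_force: [-0.6, -0.3, 6.2]
grip_width: 0.0262
grasp_force: 60.7
```

Call:
drive_tool:
  increments:
    - [[0,0,15],[0,0,0],0]
    - [[0,0,30],[0,0,0],0]
    - [[0,0,35],[0,0,0],0]
    - [[0,0,20],[0,0,0],0]
    - [[3,-25,0],[0,0,0],0]
    - [[3,-40,0],[0,0,0],0]
    - [[3,-40,0],[0,0,0],0]
    - [[3,-40,0],[0,0,0],0]

```text
clock: 6.17
eef_pos: [0.4883, 0.1989, 0.1093]
tool_rot: [-0.062, 0.998, -0.0, 0.0]
ft_force: [0.8, -0.5, -0.4]
grip_width: 0.0266
grasp_force: 59.9
```

Call:
drive_tool:
  increments:
    - [[3,-40,0],[0,0,0],0]
    - [[3,-40,0],[0,0,0],0]
    - [[3,-40,0],[0,0,0],0]
    - [[3,-40,0],[0,0,0],0]
    - [[3,-40,0],[0,0,0],0]
    - [[3,-40,0],[0,0,0],0]
    - [[3,-40,0],[0,0,0],0]
    - [[3,-40,0],[0,0,0],0]

```text
clock: 6.83
eef_pos: [0.5122, -0.1219, 0.1094]
tool_rot: [-0.061, 0.998, 0.0, -0.0]
ft_force: [1.3, 0.9, -1.6]
grip_width: 0.0261
grasp_force: 59.9
```

Call:
drive_tool:
  increments:
    - [[3,-40,0],[0,0,0],0]
    - [[3,-40,0],[0,0,0],0]
    - [[0,-30,0],[0,0,0],0]
    - [[0,0,0],[0,0,0],0]
    - [[0,0,0],[0,0,0],0]

```text
clock: 7.25
eef_pos: [0.5181, -0.2316, 0.1089]
tool_rot: [-0.059, 0.998, 0.0, -0.0]
ft_force: [0.0, 1.1, -2.5]
grip_width: 0.026
grasp_force: 59.9
```

```bash
python3 wr.py case_holder w2 .5217 -.3488 5.2
```

```text
[ 518.  -230.2  108.8] [-0.06   0.998  0.001 -0.001] [-0.42  0.45 -0.02  1.1   0.   -0.54]
cam [ 0.434 -0.241  0.252] [ 0.32  0.05 -0.95]
hit 0.022 0.76 [24.1, 23.2, 171.0, 334.3] 31607
case_holder fit [ 520.8 -350. ] 5.8 0.014
```

View pics/w2.png

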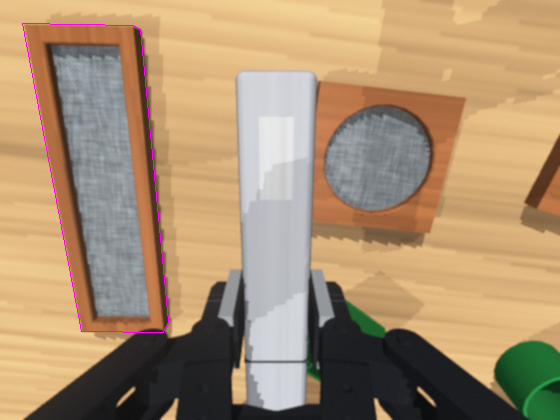

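The wrist view shows the case held level in mid-picture, with the trough at about (100,180) px and its outline fitted well. I'll move over it and lower.

Call:
drive_tool:
  increments:
    - [[2,-40,0],[0,0,-1.2],0]
    - [[2,-40,0],[0,0,0],0]
    - [[0,-30,0],[0,0,0],0]
    - [[0,-9.5,-20],[0,0,0],0]
    - [[0,0,-30],[0,0,0],0]
    - [[0,0,-25],[0,0,0],0]
    - [[0,0,-5],[0,0,0],0]
    - [[0,0,0],[0,0,0],0]

```text
clock: 8.02
eef_pos: [0.5212, -0.3465, 0.0269]
tool_rot: [-0.052, 0.999, 0.002, -0.003]
ft_force: [-0.3, -0.1, -0.8]
grip_width: 0.0264
grasp_force: 60.0
```

Call:
drive_tool:
  increments:
    - [[0,0,-3],[0,0,0],0]
    - [[0,0,-3],[0,0,0],0]
    - [[0,0,-3],[0,0,0],0]
    - [[0,0,-2],[0,0,0],0]
    - [[0,0,0],[0,0,0],0]

```text
clock: 8.43
eef_pos: [0.523, -0.3494, 0.0188]
tool_rot: [-0.051, 0.999, -0.0, 0.0]
ft_force: [1.0, 0.4, -1.7]
grip_width: 0.0264
grasp_force: 59.9
```

Call:
drive_tool:
  increments:
    - [[0,0,-1.5],[0,0,0],0]
    - [[0,0,0],[0,0,0],0]
    - [[0,0,0],[0,0,0],0.2]
    - [[0,0,0],[0,0,0],0.4]
    - [[0,0,0],[0,0,0],0.6]
    - [[0,0,0],[0,0,0],0.8]
    - [[0,0,0],[0,0,0],1]
    - [[0,0,0],[0,0,0],1]

```text
clock: 9.1
eef_pos: [0.5226, -0.3494, 0.0165]
tool_rot: [-0.051, 0.999, 0.0, -0.0]
ft_force: [0.5, 0.1, 0.2]
grip_width: 0.0803
grasp_force: 0.0
```

Call:
drive_tool:
  increments:
    - [[0,0,10],[0,0,0],1]
    - [[0,0,30],[0,0,0],1]
    - [[0,0,40],[0,0,0],1]
    - [[0,0,40],[0,0,0],1]
    - [[-20,0,40],[0,0,0],1]
    - [[-20,0,0],[0,0,0],1]
    - [[0,0,0],[0,0,0],1]

```text
clock: 9.68
eef_pos: [0.4831, -0.3506, 0.1789]
tool_rot: [-0.05, 0.999, -0.002, 0.002]
ft_force: [-0.4, 0.7, -1.4]
grip_width: 0.0853
grasp_force: 0.0
```

```bash
python3 wr.py case w3 .522 -.35 5.8 .007;python3 wr.py case_holder w3b .522 -.35 5.8 0
```

```text
[ 483.6 -350.   176.7] [-0.05   0.999 -0.001  0.001] [-0.63  0.46  0.17  1.28  0.   -0.73]
cam [ 0.398 -0.358  0.321] [ 0.32  0.04 -0.95]
hit 0.006 0.91 [253.2, 129.6, 293.2, 322.0] 6088
hit 0.221 0.5 [0.0, 78.3, 65.6, 330.0] 11629
case fit [ 523.3 -349. ] 5.8 0.058
[ 484.2 -349.3  174.2] [-0.051  0.999  0.     0.   ] [-0.63  0.46  0.17  1.28  0.   -0.73]
cam [ 0.399 -0.358  0.318] [ 0.32  0.04 -0.95]
hit 0.024 0.65 [234.0, 101.8, 310.0, 328.8] 9558
case_holder fit [ 521.  -349.8] 5.9 0.712
```

View pics/w3.png

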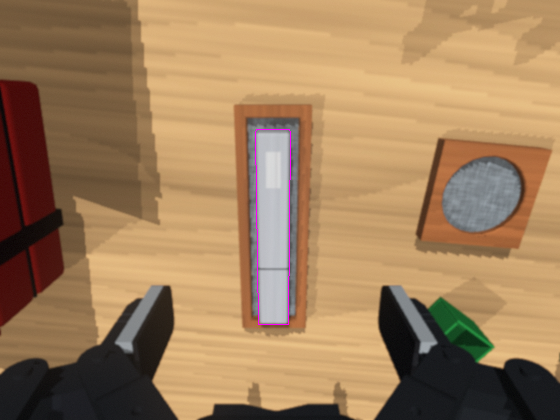

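```bash
python3 - <<'E'
from h import *
c=camera('wrist');im=c['image'][95:345,215:330]
im=np.rot90(im);save('w4',cv2.resize(im,None,fx=3.1,fy=3.1,interpolation=cv2.INTER_CUBIC))
E
```

```text
(no output)
```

View pics/w4.png

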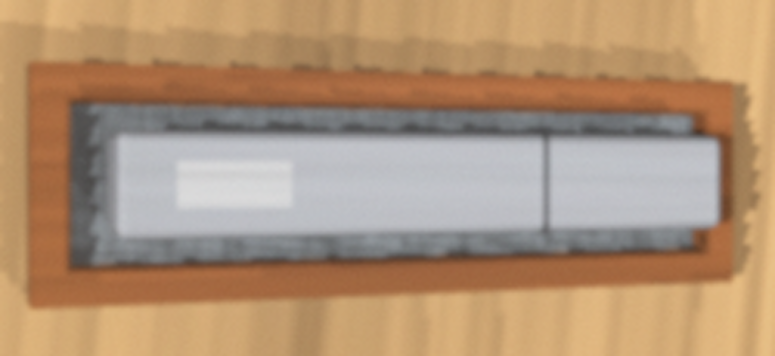

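The magnified crop shows the case inside the trough. The image bottom is the far +x end, so the apparent overlap there is parallax from the raised case top, and the fit puts it 2 mm off centre. Next is the square cup.

Call:
drive_tool:
  increments:
    - [[10,26,5],[0,0,-6],1]
    - [[20,26,0],[0,0,-6],1]
    - [[20,26,0],[0,0,-6],1]
    - [[20,26,0],[0,0,-6],1]
    - [[20,26,0],[0,0,-6],1]
    - [[20,26,0],[0,0,-6.4],1]
    - [[20,26,0],[0,0,0],1]
    - [[0,0,0],[0,0,0],1]

```text
clock: 10.6
eef_pos: [0.6175, -0.1614, 0.1771]
tool_rot: [0.26, 0.966, 0.001, -0.0]
ft_force: [-0.6, 0.5, -0.5]
grip_width: 0.0858
grasp_force: 0.0
```

```bash
python3 wr.py square_cup w5 .618 -.164 59.4
```

```text
[ 615.8 -163.8  177. ] [ 0.261  0.965  0.    -0.001] [-0.26  0.54  0.31  1.34  0.    0.27]
cam [ 0.544 -0.119  0.32 ] [ 0.28 -0.15 -0.95]
hit 0.002 0.84 [238.6, 159.6, 303.3, 229.8] 4173
square_cup fit [ 617.2 -164.5] 58.3 0.025
```

View pics/w5.png

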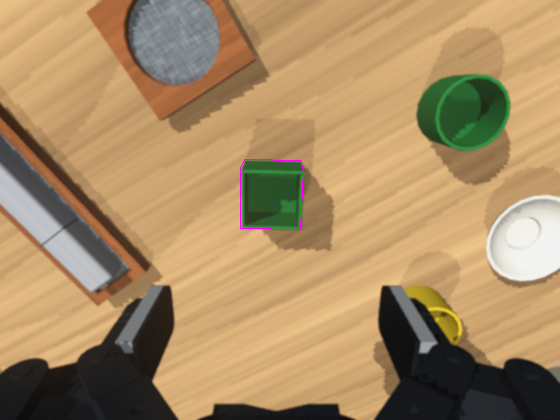

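The wrist view shows the square cup upright at about (271,195) px between the fingers, with a good fit.

Call:
drive_tool:
  increments:
    - [[1,-0.5,-30],[0,0,-1.3],1]
    - [[0,0,-35],[0,0,0],1]
    - [[0,0,-35],[0,0,0],1]
    - [[0,0,-30],[0,0,0],1]
    - [[0,0,-20],[0,0,0],1]
    - [[0,0,-12],[0,0,0],1]
    - [[0,0,-6],[0,0,0],1]
    - [[0,0,0],[0,0,0],1]

```text
clock: 11.37
eef_pos: [0.614, -0.1684, 0.0097]
tool_rot: [0.275, 0.961, -0.0, -0.001]
ft_force: [-0.0, -0.8, 0.5]
grip_width: 0.0851
grasp_force: 0.0
```

Call:
drive_tool:
  increments:
    - [[0,0,0],[0,0,0],0.6]
    - [[0,0,0],[0,0,0],0.4]
    - [[0,0,0],[0,0,0],0.2]
    - [[0,0,0],[0,0,0],0]
    - [[0,0,0],[0,0,0],0]
    - [[0,0,0],[0,0,0],0]

```text
clock: 11.87
eef_pos: [0.6168, -0.1683, 0.0134]
tool_rot: [0.275, 0.962, -0.0, 0.002]
ft_force: [0.9, -0.1, 6.3]
grip_width: 0.0487
grasp_force: 64.3
```

Call:
drive_tool:
  increments:
    - [[0,0,15],[0,0,0],0]
    - [[0,0,35],[0,0,0],0]
    - [[0,0,30],[0,0,0],0]
    - [[-22,18,0],[0,0,6],0]
    - [[-22,24,0],[0,0,6],0]
    - [[-22,24,0],[0,0,6],0]
    - [[-22,24,0],[0,0,6],0]
    - [[-22,24,0],[0,0,0],0]

```text
clock: 12.53
eef_pos: [0.5038, -0.053, 0.0913]
tool_rot: [0.067, 0.998, 0.0, 0.0]
ft_force: [0.7, 0.8, -0.6]
grip_width: 0.0491
grasp_force: 63.6
```

```bash
python3 wr.py square_holder w6 .453 -.001 -8.4
```

```text
[497.5 -48.8  90.2] [ 0.067  0.998  0.002 -0.004] [-0.1   0.36 -0.23  1.    0.    0.03]
cam [ 0.42  -0.041  0.234] [ 0.32 -0.03 -0.95]
hit 0.005 0.79 [274.0, 49.7, 439.2, 208.3] 24316
square_holder fit [452.8  -0.8] -8.7 0.01
```

View pics/w6.png

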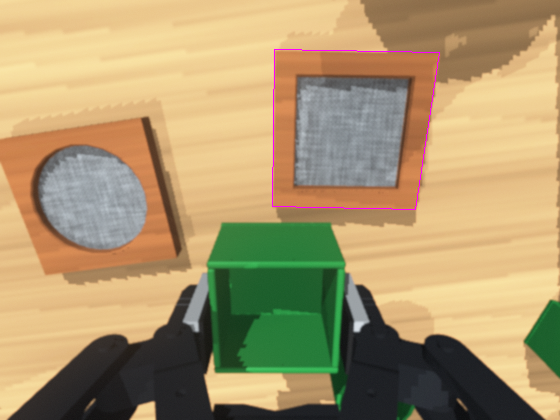

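Square recess at about (352,130) px is well fitted at (452.8, −0.8), and the cup is held level.

Call:
drive_tool:
  increments:
    - [[-22,24,0],[0,0,-1],0]
    - [[-22,20,0],[0,0,0],0]
    - [[0,0,0],[0,0,0],0]
    - [[0,0,0],[0,0,0],0]
    - [[0,0,0],[0,0,0],0]

```text
clock: 13.05
eef_pos: [0.4623, -0.0102, 0.0916]
tool_rot: [0.077, 0.997, -0.0, 0.001]
ft_force: [0.1, -0.2, -1.1]
grip_width: 0.0491
grasp_force: 63.6
```

```bash
python3 - <<'E'
from h import *
for i in range(3):
    c=camera('wrist');o=get_obs();print(np.round(o['eef_pos']*1000,1),np.round(o['tool_rot'],3))
E
```

```text
[462.6 -10.4  91.6] [ 0.078  0.997 -0.     0.001]
[462.6 -10.5  91.5] [ 0.078  0.997 -0.     0.001]
[462.4 -10.5  91.3] [ 0.078  0.997 -0.     0.001]
```

Call:
drive_tool:
  increments:
    - [[-8.2,9.4,0],[0,0,0],0]
    - [[0,0,-15],[0,0,0],0]
    - [[0,0,-25],[0,0,0],0]
    - [[0,0,-20],[0,0,0],0]
    - [[0,0,-6],[0,0,0],0]
    - [[0,0,-3],[0,0,0],0]
    - [[0,0,-2],[0,0,0],0]
    - [[0,0,0],[0,0,0],0]

```text
clock: 13.87
eef_pos: [0.4533, -0.0004, 0.0208]
tool_rot: [0.078, 0.997, 0.0, 0.0]
ft_force: [-0.5, -0.4, -0.4]
grip_width: 0.0489
grasp_force: 63.7
```

Call:
drive_tool:
  increments:
    - [[0,0,-1],[0,0,0],0]
    - [[0,0,-1],[0,0,0],0]
    - [[0,0,0],[0,0,0],0]

```text
clock: 14.12
eef_pos: [0.4542, -0.0005, 0.0203]
tool_rot: [0.078, 0.997, 0.0, 0.002]
ft_force: [-3.2, -1.0, 11.4]
grip_width: 0.0489
grasp_force: 65.1
```

Contact on the felt (11 N), so I release and rise.

Call:
drive_tool:
  increments:
    - [[0,0,0],[0,0,0],0.7]
    - [[0,0,0],[0,0,0],0.8]
    - [[0,0,0],[0,0,0],1]
    - [[0,0,0],[0,0,0],1]
    - [[0,0,8],[0,0,0],1]
    - [[0,0,35],[0,0,0],1]
    - [[0,0,40],[0,0,0],1]
    - [[0,0,40],[0,0,0],1]

```text
clock: 14.78
eef_pos: [0.4517, -0.0005, 0.1423]
tool_rot: [0.078, 0.997, -0.0, -0.001]
ft_force: [1.3, 0.2, 0.1]
grip_width: 0.0856
grasp_force: 0.0
```

Call:
drive_tool:
  increments:
    - [[0,0,30],[0,0,0],1]
    - [[30,0,0],[0,0,0],1]
    - [[30,0,0],[0,0,0],1]
    - [[40,0,0],[0,0,0],1]
    - [[40,0,0],[0,0,0],1]
    - [[40,0,0],[0,0,0],1]
    - [[0,0,0],[0,0,0],1]
    - [[0,0,0],[0,0,0],1]

```text
clock: 15.45
eef_pos: [0.6338, -0.0004, 0.1685]
tool_rot: [0.077, 0.997, -0.0, -0.002]
ft_force: [-0.4, -0.6, 0.7]
grip_width: 0.0853
grasp_force: 0.0
```

```bash
python3 wr.py square_cup w7 .453 -.001 81.3 .007; python3 wr.py round_cup w8 .6346 0 0 
```

```text
[ 6.325e+02 -4.000e-01  1.696e+02] [ 0.077  0.997 -0.    -0.002] [-0.    0.54  0.29  1.32  0.    0.15]
cam [0.551 0.013 0.311] [ 0.32 -0.04 -0.95]
[ 6.317e+02 -5.000e-01  1.714e+02] [ 0.078  0.997 -0.    -0.001] [-0.    0.53  0.28  1.32  0.    0.15]
cam [0.548 0.013 0.313] [ 0.32 -0.04 -0.95]
hit 0.203 0.88 [169.0, 335.9, 229.8, 408.4] 3468
hit 0.196 0.84 [413.2, 263.3, 492.8, 334.5] 4041
hit 0.003 0.63 [241.9, 161.0, 310.4, 238.6] 4190
round_cup fit [ 6.339e+02 -4.000e-01] 3.0 0.022
```

View pics/w8.png

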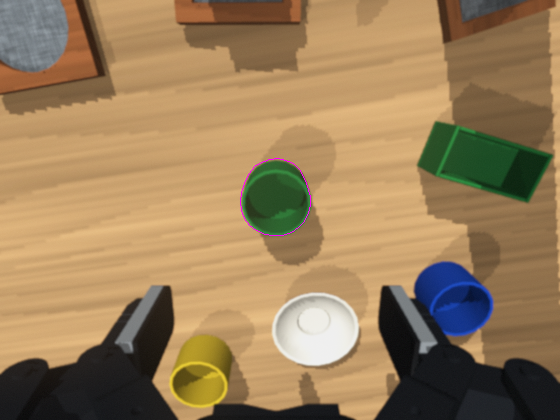

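The green round cup is at about (275,197) px between the fingers, and the dish is well clear. Grasping.

Call:
drive_tool:
  increments:
    - [[2,0,-30],[0,0,0],1]
    - [[0,0,-35],[0,0,0],1]
    - [[0,0,-35],[0,0,0],1]
    - [[0,0,-30],[0,0,0],1]
    - [[0,0,-18],[0,0,0],1]
    - [[0,0,-8],[0,0,0],1]
    - [[0,0,-3],[0,0,0],1]
    - [[0,0,0],[0,0,0],1]

```text
clock: 16.32
eef_pos: [0.6349, -0.0005, 0.0132]
tool_rot: [0.078, 0.997, 0.0, 0.001]
ft_force: [0.3, 0.6, 0.2]
grip_width: 0.0856
grasp_force: 0.0
```

Call:
drive_tool:
  increments:
    - [[0,0,0],[0,0,0],0.6]
    - [[0,0,0],[0,0,0],0.5]
    - [[0,0,0],[0,0,0],0.2]
    - [[0,0,0],[0,0,0],0]
    - [[0,0,0],[0,0,0],0]
    - [[0,0,0],[0,0,0],0]

```text
clock: 16.82
eef_pos: [0.6368, -0.0005, 0.0149]
tool_rot: [0.078, 0.997, 0.0, 0.002]
ft_force: [-0.2, -0.2, 5.8]
grip_width: 0.0546
grasp_force: 63.6
```

Call:
drive_tool:
  increments:
    - [[0,0,15],[0,0,0],0]
    - [[0,0,35],[0,0,0],0]
    - [[0,0,30],[0,0,0],0]
    - [[-26,-27,0],[0,0,0],0]
    - [[-26,-27,0],[0,0,0],0]
    - [[-26,-27,0],[0,0,0],0]
    - [[-26,-27,0],[0,0,0],0]
    - [[-26,-27,0],[0,0,0],0]

```text
clock: 17.48
eef_pos: [0.5041, -0.1365, 0.0931]
tool_rot: [0.077, 0.997, -0.0, 0.001]
ft_force: [1.1, -0.8, -1.0]
grip_width: 0.0544
grasp_force: 63.4
```

Call:
drive_tool:
  increments:
    - [[0,0,0],[0,0,0],0]
    - [[0,0,0],[0,0,0],0]
    - [[0,0,0],[0,0,0],0]

```text
clock: 17.73
eef_pos: [0.5059, -0.1357, 0.0931]
tool_rot: [0.078, 0.997, 0.0, 0.001]
ft_force: [0.8, -0.1, 0.1]
grip_width: 0.0544
grasp_force: 63.4
```

```bash
python3 wr.py round_holder w9 .473 -.168 0.4
```

```text
[ 506.2 -135.2   92.8] [ 0.077  0.997 -0.     0.001] [-0.26  0.39 -0.17  1.01  0.   -0.11]
cam [ 0.422 -0.122  0.236] [ 0.32 -0.04 -0.95]
hit 0.009 0.75 [122.8, 94.2, 298.1, 256.5] 19382
round_holder fit [ 472.3 -168.2] 0.4 0.095
```

View pics/w9.png

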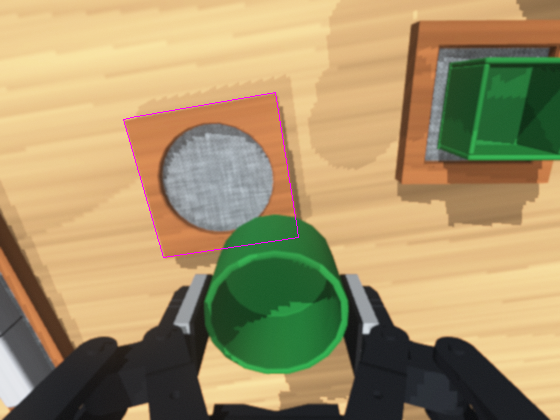

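The round recess is at about (217,178) px, and the square cup stands upright in its holder at the right. Placing the round cup.

Call:
drive_tool:
  increments:
    - [[-16,-16,0],[0,0,0],0]
    - [[-16,-17,0],[0,0,0],0]
    - [[0,0,-25],[0,0,0],0]
    - [[0,0,-25],[0,0,0],0]
    - [[0,0,-12],[0,0,0],0]
    - [[0,0,-4],[0,0,0],0]
    - [[0,0,-3],[0,0,0],0]
    - [[0,0,0],[0,0,0],0]

```text
clock: 18.5
eef_pos: [0.4737, -0.1679, 0.023]
tool_rot: [0.077, 0.997, 0.0, 0.0]
ft_force: [-0.6, 0.3, -0.3]
grip_width: 0.0546
grasp_force: 63.4
```

Call:
drive_tool:
  increments:
    - [[0,0,-1.5],[0,0,0],0]
    - [[0,0,-1.5],[0,0,0],0]
    - [[0,0,0],[0,0,0],0]

```text
clock: 18.75
eef_pos: [0.4744, -0.1685, 0.0219]
tool_rot: [0.077, 0.997, -0.0, 0.002]
ft_force: [-1.4, 0.8, 5.4]
grip_width: 0.0547
grasp_force: 63.9
```

Call:
drive_tool:
  increments:
    - [[0,0,0],[0,0,0],0.7]
    - [[0,0,0],[0,0,0],0.8]
    - [[0,0,0],[0,0,0],1]
    - [[0,0,0],[0,0,0],1]
    - [[0,0,8],[0,0,0],1]
    - [[0,0,35],[0,0,0],1]
    - [[0,0,40],[0,0,0],1]
    - [[0,0,40],[0,0,0],1]

```text
clock: 19.42
eef_pos: [0.4718, -0.1681, 0.1442]
tool_rot: [0.078, 0.997, 0.0, -0.001]
ft_force: [1.7, -0.9, 0.2]
grip_width: 0.0857
grasp_force: 0.0
```

Call:
drive_tool:
  increments:
    - [[0,20,25],[0,0,7],1]
    - [[10,38,5],[0,0,7],1]
    - [[10,38,0],[0,0,7],1]
    - [[10,38,0],[0,0,7],1]
    - [[15,38,0],[0,0,7],1]
    - [[15,35,0],[0,0,7],1]
    - [[20,35,0],[0,0,7],1]
    - [[20,35,0],[0,0,7],1]

```text
clock: 20.08
eef_pos: [0.5732, 0.1104, 0.1739]
tool_rot: [-0.403, 0.915, -0.0, 0.0]
ft_force: [1.1, -0.7, -0.4]
grip_width: 0.0856
grasp_force: 0.0
```

Call:
drive_tool:
  increments:
    - [[28,30,0],[0,0,7],1]
    - [[28,28,0],[0,0,7],1]
    - [[0,0,0],[0,0,2.6],1]
    - [[0,0,0],[0,0,0],1]
    - [[0,0,0],[0,0,0],1]

```text
clock: 20.5
eef_pos: [0.6283, 0.1665, 0.1726]
tool_rot: [-0.527, 0.85, 0.0, -0.001]
ft_force: [-0.6, -0.6, -0.2]
grip_width: 0.0857
grasp_force: 0.0
```

```bash
python3 wr.py oblong_cup w10 .63 .1686 63.6 
```

```text
[628.2 165.9 173.2] [-0.527  0.85   0.    -0.   ] [ 0.26  0.57  0.35  1.35 -0.   -0.85]
cam [0.591 0.091 0.315] [ 0.13  0.29 -0.95]
hit 0.002 0.6 [248.5, 140.1, 298.7, 246.8] 5188
oblong_cup fit [629.5 168.5] 65.2 0.02
```

View pics/w10.png

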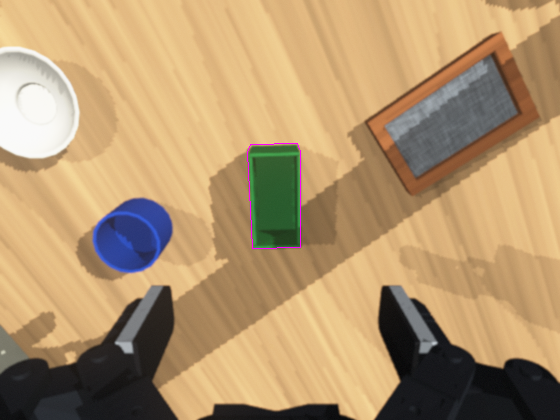

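The oblong cup is upright at about (275,196) px, well fitted, and the blue cup is clear of the fingers.

Call:
drive_tool:
  increments:
    - [[1.3,2.5,-30],[0,0,1.6],1]
    - [[0,0,-35],[0,0,0],1]
    - [[0,0,-35],[0,0,0],1]
    - [[0,0,-30],[0,0,0],1]
    - [[0,0,-18],[0,0,0],1]
    - [[0,0,-10],[0,0,0],1]
    - [[0,0,-3],[0,0,0],1]
    - [[0,0,0],[0,0,0],1]

```text
clock: 21.27
eef_pos: [0.6302, 0.1683, 0.0127]
tool_rot: [-0.539, 0.842, -0.0, 0.0]
ft_force: [-0.8, 0.2, -0.3]
grip_width: 0.0852
grasp_force: 0.0
```

Call:
drive_tool:
  increments:
    - [[0,0,0],[0,0,0],0.6]
    - [[0,0,0],[0,0,0],0.4]
    - [[0,0,0],[0,0,0],0.2]
    - [[0,0,0],[0,0,0],0]
    - [[0,0,0],[0,0,0],0]
    - [[0,0,0],[0,0,0],0]
    - [[0,0,0],[0,0,0],0]

```text
clock: 21.85
eef_pos: [0.6315, 0.1694, 0.0138]
tool_rot: [-0.54, 0.842, -0.001, 0.002]
ft_force: [1.1, -0.6, 5.6]
grip_width: 0.0393
grasp_force: 63.0
```

Call:
drive_tool:
  increments:
    - [[0,0,15],[0,0,0],0]
    - [[0,0,35],[0,0,0],0]
    - [[0,0,30],[0,0,0],0]
    - [[-15,0,0],[0,0,-7],0]
    - [[-15,0,0],[0,0,-7],0]
    - [[-15,0,0],[0,0,-7],0]
    - [[-15,0,0],[0,0,-7],0]
    - [[-15,0,0],[0,0,-7],0]

```text
clock: 22.52
eef_pos: [0.5541, 0.169, 0.0919]
tool_rot: [-0.259, 0.966, 0.0, -0.0]
ft_force: [0.0, 0.5, -0.6]
grip_width: 0.0389
grasp_force: 62.4
```

Call:
drive_tool:
  increments:
    - [[-15,0,0],[0,0,-7],0]
    - [[-15,0,0],[0,0,-7],0]
    - [[0,0,0],[0,0,-7],0]
    - [[0,0,0],[0,0,0],0]
    - [[0,0,0],[0,0,0],0]
    - [[0,0,0],[0,0,0],0]

```text
clock: 23.02
eef_pos: [0.5256, 0.1691, 0.0921]
tool_rot: [-0.082, 0.997, 0.0, 0.0]
ft_force: [0.5, 0.5, -1.6]
grip_width: 0.039
grasp_force: 62.4
```

```bash
python3 wr.py oblong_holder w11 .473 .176 8.4 
```

```text
[525.7 169.1  92.1] [-0.082  0.997  0.     0.   ] [ 0.31  0.44 -0.09  1.04 -0.    0.15]
cam [0.442 0.156 0.235] [ 0.32  0.06 -0.95]
hit 0.015 0.87 [240.1, 41.1, 374.8, 236.3] 20449
hit 0.163 0.17 [0.0, 12.6, 55.3, 119.5] 5073
oblong_holder fit [472.9 176.7] 8.9 0.205
```

View pics/w11.png

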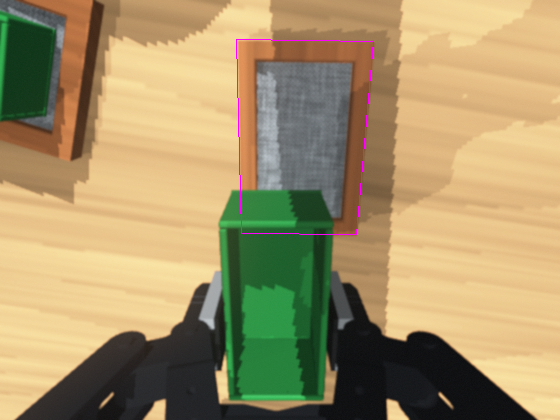

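The oblong recess is at about (305,135) px, partly behind the held cup, and agrees with the earlier fit. Placing.

Call:
drive_tool:
  increments:
    - [[-26,4,0],[0,0,-0.7],0]
    - [[-25.7,3.5,0],[0,0,0],0]
    - [[0,0,-25],[0,0,0],0]
    - [[0,0,-25],[0,0,0],0]
    - [[0,0,-12],[0,0,0],0]
    - [[0,0,-4],[0,0,0],0]
    - [[0,0,-3],[0,0,0],0]
    - [[0,0,0],[0,0,0],0]

```text
clock: 23.78
eef_pos: [0.4739, 0.1765, 0.023]
tool_rot: [-0.075, 0.997, -0.0, -0.0]
ft_force: [-1.0, 0.6, -0.0]
grip_width: 0.039
grasp_force: 62.4
```

Call:
drive_tool:
  increments:
    - [[0,0,-1.5],[0,0,0],0]
    - [[0,0,-1],[0,0,0],0]
    - [[0,0,0],[0,0,0],0]

```text
clock: 24.03
eef_pos: [0.4741, 0.1767, 0.0212]
tool_rot: [-0.075, 0.997, 0.0, 0.001]
ft_force: [-0.3, -0.8, -0.2]
grip_width: 0.0392
grasp_force: 62.4
```

Call:
drive_tool:
  increments:
    - [[0,0,-1],[0,0,0],0]
    - [[0,0,0],[0,0,0],0]
    - [[0,0,0],[0,0,0],0]

```text
clock: 24.28
eef_pos: [0.4742, 0.1767, 0.0208]
tool_rot: [-0.075, 0.997, 0.0, 0.001]
ft_force: [-1.1, 0.6, 4.5]
grip_width: 0.0387
grasp_force: 62.8
```

Call:
drive_tool:
  increments:
    - [[0,0,0],[0,0,0],0.6]
    - [[0,0,0],[0,0,0],0.8]
    - [[0,0,0],[0,0,0],1]
    - [[0,0,0],[0,0,0],1]
    - [[0,0,8],[0,0,0],1]
    - [[0,0,35],[0,0,0],1]
    - [[0,0,40],[0,0,0],1]
    - [[0,0,40],[0,0,0],1]

```text
clock: 24.95
eef_pos: [0.4725, 0.1761, 0.1437]
tool_rot: [-0.075, 0.997, -0.0, -0.001]
ft_force: [1.7, 0.2, -0.2]
grip_width: 0.0852
grasp_force: 0.0
```

Call:
drive_tool:
  increments:
    - [[-10,35,35],[0,0,0],1]
    - [[-20,35,20],[0,0,0],1]
    - [[-20,35,20],[0,0,0],1]
    - [[-20,35,0],[0,0,0],1]
    - [[-20,35,0],[0,0,0],1]
    - [[-20,35,0],[0,0,0],1]
    - [[0,0,0],[0,0,0],1]
    - [[0,0,0],[0,0,0],1]

```text
clock: 25.62
eef_pos: [0.3668, 0.3768, 0.2088]
tool_rot: [-0.077, 0.997, -0.0, 0.0]
ft_force: [-0.4, 0.6, -0.8]
grip_width: 0.0853
grasp_force: 0.0
```

```bash
python3 - <<'E'
from fit import *
g={'round_cup':(.473,-.168,[0]),'square_cup':(.453,-.001,[1.42]),'oblong_cup':(.473,.176,[.15]),'case':(.522,-.35,[.1])}
cs=[camera('top'),camera('scene')]
for n,x0 in g.items():
    obs=[]
    for c in cs:
        D=[d for d in silhouettes(n,c) if np.hypot(*(onz(c,*np.argwhere(d['region']).mean(0)[::-1],.025)[:2]-x0[:2]))<.03]
        if D: obs.append((c,D[0]['region'].astype(float)))
        else: print('none',n)
    v,e=fit(n,obs,x0);print(n,len(obs),np.round(v[:3]*1000,1),round(np.degrees(v[3]),1),round(e,3))
a=cs[0]['image'][130:300,150:390];b=cs[1]['image'][150:270,210:430]
a=cv2.resize(a,None,fx=1.6,fy=1.6,interpolation=3);b=cv2.resize(b,(390,272),interpolation=3)
save('end',np.hstack([a,b]))
E
```

```text
round_cup 2 [ 473.5 -168.1    7.2] 2.4 0.183
square_cup 2 [453.9  -0.    6.1] 81.9 0.22
oblong_cup 2 [473.1 177.1   6.3] 9.2 0.15
case 2 [ 520.6 -348.5    8.5] 5.4 0.289
```

View pics/end.png

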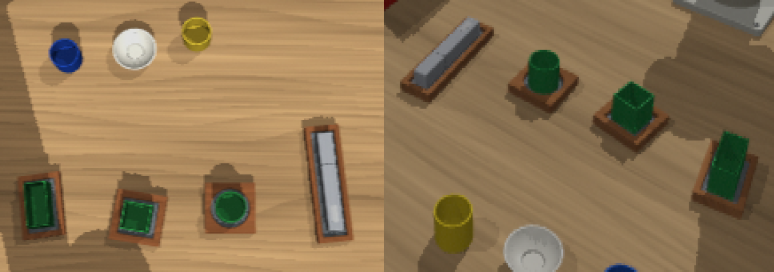

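Both views show all four pieces seated in their holders, with centres within about 2 mm and heights of about 7 mm. The dish and decoys are undisturbed, so I'm handing in.

```bash
python3 -c "
from workcell import job_done
print(job_done())"
```

```text
the job is handed in; nothing more can be done
None
```

All three cups and the chopstick case sit in their own recesses, measured within about 2 mm of centre and down at floor height; the job was handed in at about 26 s on the robot's clock, but the hand-in returned no verdict.

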